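# Draw the clogged filter plate and hold it over the drip tray

### The job

Slide the red-knobbed bolt of the white filter box all the way to the right so that it frees the blue cover, swing the cover up until it stands upright or leans back, and draw the clogged filter plate (orange tab, brown mesh) straight up out of its slot, leaving the clean one (green tab) in place and the other things on the worktop undisturbed. Carry it to the square steel drip tray and finish there still holding it in the gripper: upright and still over the middle of the tray, its lower edge about 10 cm clear above the tray, and do not put it down or let go.

Things in the scene. Friction and masses are not known exactly. Their poses are not given: they have to be found in the camera images.
- filter_box: white box fixed on the worktop, 110 (x) x 198 (y) x 100 mm high, 5 mm walls and floor, open on top under a blue cover. Origin under its centre; x from the bolt (robot side) to the hinge, y to the box's left, z up. Two plate slots at x = 0, y = -36 and +36 mm; above the 50 mm high guides 100 x 188 mm are clear inside
- bolt (a joint): sliding bolt on the box's front: 0 = locked, 0.05 m = end of travel, growing as it slides towards the box's -y (right, seen from the robot). Its arm lies over a tongue on the cover's front edge and holds the cover down until slid about 30 mm. About 1.5 N friction; stays where it is left
- bolt_knob (a point): centre of the red round knob that stands up on the bolt: 16 mm across, 22 mm tall, this point half-way up it, 135 mm above the worktop, 77 mm in front of the box's centre; axes parallel to the box's
- cover (a joint): blue cover flap, hinged along the box's far upper edge: 0 = shut, grows as its front edge is lifted and swings up and away from the robot; about 1.57 rad = standing upright, stop at 1.85 rad. Stiff hinge: it stays at any angle where it is left; it takes about 3 to 4 N at the handle to lift
- cover_grip (a point): middle of the black handle roller on the cover: 18 mm across, 26 mm long along the box's y, on a narrow stem; pinched across its flat ends (fingers closing along y) it turns between the fingers as the cover swings. Cover shut: 85 mm in front of the hinge line, 34 mm above it, 31 mm above the cover's top; the front edge is 26 mm farther out. Axes turn with the cover
- cover_hinge (a point): middle of the hinge line of the cover, 55 mm behind the box's centre and 104 mm above the worktop; the hinge line runs along the box's y; axes parallel to the box's and fixed
- clogged_mid (a point): clogged filter plate, the one to take: brown mesh, 70 (x) x 8 (y) x 58 mm high, on top an orange tab 24 (x) x 10 (y) x 28 mm high to grip across y. This point: its centre, 43 mm above its lower edge, 29 mm below the tab's middle; z up the plate. Stands in either slot, hidden under the cover; guides with 2 mm play hold its side edges up to 50 mm above the worktop: draw it straight up. 0.1 kg
- clean_mid (a point): clean filter plate, must stay: white mesh, 70 (x) x 8 (y) x 58 mm high, on top a green tab 24 (x) x 10 (y) x 28 mm high to grip across y. This point: its centre, 43 mm above its lower edge, 29 mm below the tab's middle; z up the plate. Stands in the other slot, hidden under the cover; guides with 2 mm play hold its side edges up to 50 mm above the worktop: draw it straight up. 0.1 kg
- drip_tray: shallow square steel drip tray fixed on the worktop, 160 x 160 mm, 18 mm high, floor 4 mm thick; origin under its centre, z up
- tray_mid (a point): middle of the drip tray's inner floor, 4 mm above the worktop
- timer: grey-white bench timer, 70 x 59 x 33 mm; origin under its centre; a bystander, leave it alone
- jar: white plastic jar with a blue lid, 59 mm across, 72 mm tall; origin under its centre; a bystander
- pliers: red-handled pliers lying flat, 56 x 161 x 11 mm; a bystander
- tweezers: steel tweezers lying on edge, 13 x 131 x 10 mm; a bystander

How it is judged:
By the outcome, as a careful person would: the job done as asked, in the order asked, and still so for the second after the job is handed in, while the arm keeps its last pose, push and grip.
It also fails if it takes over 58 s, if anything falls off the work surface, if the arm or the gripper's body presses on something with over 40 N, if the wrist force passes 120 N, or if a joint passes its speed limit or range.

### The arm

A 6-joint arm with a two-finger parallel gripper is mounted at the origin on a cart in front of the work surface, level with it; the furniture and walls round the work are solid. World frame = base frame: x ahead of the robot, y to its left, z up, the work surface at z = 0. Lengths are in mm, angles in rad, forces in N, time in s.
With the tool pointing down it reaches from about 400 to 925 mm from the base axis. Payload 12.5 kg.
Tool frame: the origin (TCP) lies midway between the tips of the shut fingers; the grasp point (between the pads) lies 19 mm behind it; z points along the fingers, y is the direction in which the jaws open and shut (so a half turn about z gives the same grasp; the last joint's range is limited). The gripper opens to 95 mm and grips with 3 to 60 N. Pads are 20 mm wide; open, the fingers measure 119 mm over their backs; the gripper's body (75 mm by 180 mm) begins 59 mm behind the grasp point.
Start: joints at [-1.402, 0.491, 1.559, -0, 1.092, -0.106], TCP at [169.619, -601.561, 214.661] pointing down, gripper open.
Joint ranges: [-3.1, 3.1], [-0.84, 2.19], [0.05, 2.79], [-1.13, 4.28], [0.06, 2.93], [-2.69, 2.69]. Speed limits (rad/s): [2.22, 2.22, 2.79, 3.14, 3.14, 3.14].

### API

Orientations are given as [roll, pitch, yaw] about the fixed x, y, z axes, in that order (R = Rz(yaw) Ry(pitch) Rx(roll)).
In Python, from cell import env, eyes, job_done, boxes_of, regions_of gives the robot as it stands.
- The arm moves only by the tool send_rows, never from a script. Its argument "plan" is text: rows parted by semicolons, each of 5 numbers parted by spaces: the shift along the tool's x, y, z in mm, then the turn about the tool's z in rad, then the finger opening in mm, from 0 to 95.1. In form: x y z roll gripper; .... A call has 1 to 8 rows; each row shifts and turns the pose as measured when the row begins, along the tool's axes as they then stand; what a row does not reach is not made up. A row lasts 1/10 s, in which the tool goes at most 50 mm and 8.59 degrees, less where a joint would pass 70% of its speed; a pose out of reach is approached as far as the arm can. A call with a gripper value outside its range is refused whole. The fingers move at their own pace and stop on an object; the grip force is fixed at half the most. Time passes only in rows, so rows that do not move let the fingers close. It gives the time, the measured TCP pose, the force and the opening at its end, in the units of the state.
- env.state(): the state, without advancing time (a new reading comes with each control period).
- eyes.read_camera(name): name is "scene" or "top" or "wrist"; returns a dict with "image" (420x560x3 uint8, red, green, blue), "vertical_fov" (degrees; the focal length in pixels is half the picture's height over the tangent of half this angle, whatever the lens; pixels are square), "cx", "cy" (the principal point, pixels), "extrinsics" (4x4, takes a point from camera to world coordinates). Camera axes: x right, y up, looking along -z (the intrinsics and any distortion apply to the point x, -y, -z); pixel columns grow to the right and rows downward; lengths in mm; the calibration is good to about 2 mm. The wrist camera is an equidistant fisheye: a pixel r from the principal point sees the ray r / f radians off the axis. A picture is of the moment at which its call begins. There is no depth.
- job_done(): hands the job in, once; it reports no verdict.
Trained networks look in a picture, given as the dict that the camera call returned (one of the last four; its "shot" number tells which), for a name from the list of things; names that differ only in an ending like _2 or _b are one class to them, and where a whole thing is asked for, a point or a joint stands for the part that bears it (a point fixed in the world has none). Each returns a list of dicts, best first, with "confidence" (0 to 1); they miss things now and then, are a little off and sometimes report something else, mostly with a low value. They report only what shows in the picture. A call takes as long as a camera call.
- boxes_of(target, picture): "bbox" ([left, top, width, height] in pixels, round what is visible of it).
- regions_of(target, picture): "pixels" (420x560 bool, what is visible of it) and "bbox" ([left, top, width, height] in pixels, round what is visible of it).
The state is a dict: "t": time; "joints": joint angles; "qvel": joint speeds; "tau": joint torques, N m; "eef_pos": TCP position; "tcp_rot": TCP orientation; "ft_force": force on the tool from outside, world axes, zero at the start; "moment": the same for the moment, N m; "opening": opening from 0.0 (shut) to 1.0 (fully open).
Only numpy, scipy, OpenCV 4.12 (cv2) and the standard library are available. Lean on these libraries where they do the work, as an engineer would, in place of code of your own. Each camera call takes 0.05 s, during which the arm holds its last target.

## Working session

There is one attempt and no reset: what is moved stays moved. The work goes in short steps, Python scripts to look and compute and a tool call to move; the robot and the scene stay as the last step left them, time stands still between calls to the robot, and variables do not carry over. Pictures are saved under pics/ and viewed, and the job is handed in when it is done.

Besides the shell and the picture viewer there is one more tool, called after "Emit:" by a JSON object that holds its "method" and its "body", one argument or row to a line. send_rows: Moves the arm, as the interface text tells. Its arguments: {"type":"object","properties":{"plan":{"type":"string"}},"required":["plan"]}

```bash
ls; mkdir -p pics; cat > h.py <<'E'
import numpy as np,cv2
from cell import env,eyes,job_done,boxes_of,regions_of
def f_of(p): return p["image"].shape[0]/2/np.tan(np.radians(p["vertical_fov"])/2)
def ray(p,u,v,fish=False):
    f=f_of(p);a=(u-p["cx"])/f;b=(v-p["cy"])/f
    if fish:
        r=np.hypot(a,b);s=np.sinc(r/np.pi) 
        d=np.array([a*s,-b*s,-np.cos(r)])
    else: d=np.array([a,-b,-1.])
    E=np.array(p["extrinsics"]);d=E[:3,:3]@d
    return E[:3,3],d/np.linalg.norm(d)
def atz(p,u,v,z,fish=False):
    o,d=ray(p,u,v,fish);return o+d*(z-o[2])/d[2]
def proj(p,X,fish=False):
    E=np.array(p["extrinsics"]);c=E[:3,:3].T@(np.array(X,float)-E[:3,3]);f=f_of(p)
    x,y,z=c[0],-c[1],-c[2]
    if fish:
        t=np.arctan2(np.hypot(x,y),z);n=np.hypot(x,y);return p["cx"]+f*t*x/n,p["cy"]+f*t*y/n
    return p["cx"]+f*x/z,p["cy"]+f*y/z
def tri(rays):
    A=np.zeros((3,3));b=np.zeros(3)
    for o,d in rays:
        M=np.eye(3)-np.outer(d,d);A+=M;b+=M@o
    return np.linalg.solve(A,b)
def save(p,n): cv2.imwrite(f"pics/{n}.png",cv2.cvtColor(p["image"],cv2.COLOR_RGB2BGR))
E
python3 - <<'E'
from h import *
for n in ["scene","top","wrist"]:
    p=eyes.read_camera(n);save(p,n+"0");print(n,p["vertical_fov"],p["cx"],p["cy"],np.round(p["extrinsics"],3).tolist())
    for t in ["filter_box","bolt_knob","cover_grip","cover","drip_tray","timer","jar","pliers","tweezers"]:
        b=boxes_of(t,p);print(t,[(np.round(x["bbox"]).tolist(),round(x["confidence"],2)) for x in b[:2]])
s=env.state();print(s)
E
```

```text
pics
scene 54.744630483702785 285.1599224952415 207.1842682616158 [[-0.617, 0.455, -0.642, -102.898], [-0.787, -0.333, 0.52, 600.913], [0.022, 0.826, 0.563, 690.256], [0.0, 0.0, 0.0, 1.0]]
filter_box [([176.0, 221.0, 105.0, 100.0], 0.91)]
bolt_knob [([246.0, 243.0, 17.0, 24.0], 0.78)]
cover_grip [([175.0, 220.0, 96.0, 67.0], 0.55)]
cover []
drip_tray [([344.0, 196.0, 51.0, 47.0], 0.89), ([176.0, 220.0, 95.0, 67.0], 0.41)]
timer [([339.0, 239.0, 37.0, 33.0], 0.77)]
jar [([306.0, 166.0, 21.0, 35.0], 0.88)]
pliers [([103.0, 319.0, 83.0, 46.0], 0.79)]
tweezers []
top 55.18571210976863 279.6229511595856 209.74131155561156 [[0.008, 0.977, -0.212, 261.624], [-1.0, 0.007, -0.005, 75.508], [-0.003, 0.212, 0.977, 1385.404], [0.0, 0.0, 0.0, 1.0]]
filter_box [([189.0, 194.0, 64.0, 49.0], 0.82)]
bolt_knob []
cover_grip [([190.0, 196.0, 63.0, 39.0], 0.78)]
cover [([188.0, 197.0, 64.0, 43.0], 0.63)]
drip_tray [([338.0, 212.0, 49.0, 50.0], 0.9)]
timer [([303.0, 247.0, 19.0, 25.0], 0.69)]
jar [([339.0, 162.0, 22.0, 21.0], 0.85)]
pliers [([140.0, 229.0, 42.0, 14.0], 0.67), ([189.0, 195.0, 62.0, 38.0],
[... 338 characters left out ...]
jar []
pliers []
tweezers []
{'t': 1.5, 'joints': array([-1.40159999e+00,  4.90870170e-01,  1.55888786e+00, -8.40121734e-06,
        1.09168996e+00, -1.05592582e-01]), 'qvel': array([ 9.51027307e-04,  1.16659640e-03,  1.55858382e-03, -3.09935174e-04,
        5.16725762e-05,  1.31687223e-04]), 'tau': array([ 4.70469513e-04, -6.12463188e+01, -2.58427924e+01,  6.93627005e-02,
        4.45291889e-02,  1.62440062e-05]), 'eef_pos': array([ 169.61853909, -601.56989222,  214.68367059]), 'tcp_rot': array([3.14144959e+00, 2.26609536e-05, 2.74792788e-01]), 'ft_force': array([-0.14807419,  0.37045932, -0.01644137]), 'moment': array([-0.02392686,  0.00816481, -0.03785907]), 'opening': 0.9981026030744217}
```

View pics.

```bash
python3 - <<'E'
import cv2
a=cv2.imread("pics/scene0.png")[140:390,80:420];cv2.imwrite("pics/s0.png",cv2.resize(a,None,fx=2.3,fy=2.3,interpolation=cv2.INTER_CUBIC))
a=cv2.imread("pics/top0.png")[140:300,120:410];cv2.imwrite("pics/t0.png",cv2.resize(a,None,fx=2.7,fy=2.7,interpolation=cv2.INTER_CUBIC))
E
```

```text
(no output)
```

View pics/s0.png

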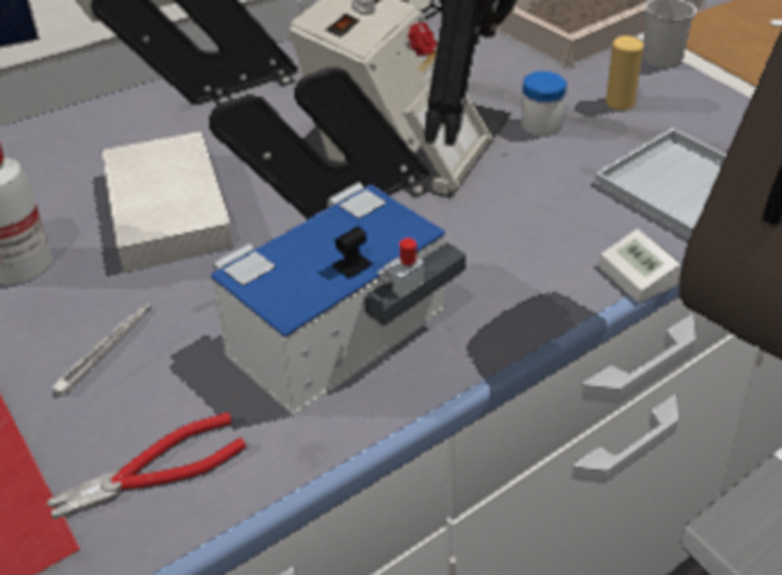

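View pics/t0.png

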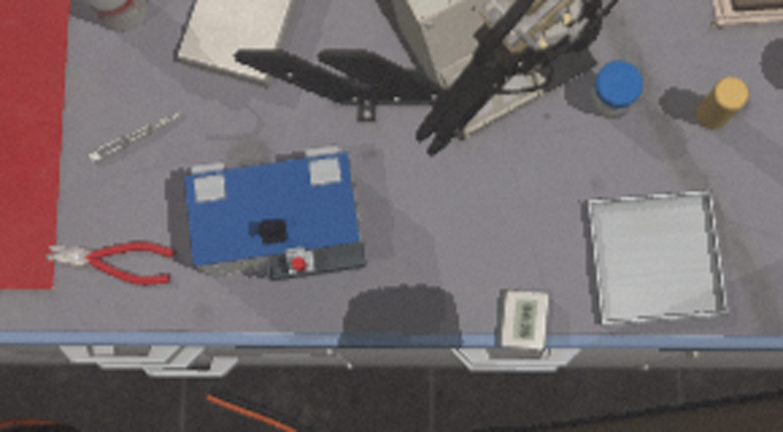

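View pics/top0.png

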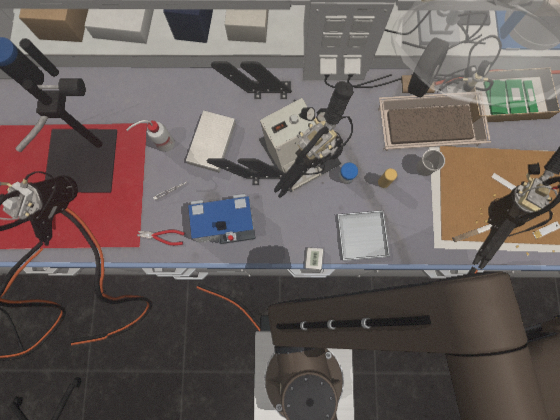

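```bash
python3 - <<'E'
from h import *
from scipy import ndimage
P={}
for n in ["scene","top"]:
    p=eyes.read_camera(n);P[n]=p
    im=p["image"].astype(int)
    m=(im[...,2]>im[...,0]+60)&(im[...,2]>110*1)
    l,k=ndimage.label(m)
    b=boxes_of("filter_box",p)[0]["bbox"];x,y,w,h=map(int,b)
    mm=np.zeros_like(m);mm[y:y+h,x:x+w]=m[y:y+h,x:x+w]
    v,u=np.nonzero(mm);pts=np.array([atz(p,a,c,107)[:2] for a,c in zip(u+.0,v+.0)],np.float32)
    hull=cv2.convexHull(pts);r=cv2.minAreaRect(hull);print(n,len(u),r,cv2.boxPoints(r).round(1).tolist())
    # knob red
    rm=(im[...,0]>150)&(im[...,1]<90)&(im[...,2]<90);q=np.zeros_like(rm);q[y:y+h+10,x:x+w+10]=rm[y:y+h+10,x:x+w+10]
    v,u=np.nonzero(q);print("red",u.mean(),v.mean(),u.min(),u.max(),v.min(),v.max(),atz(p,u.mean(),v.mean(),137).round(1))
    P[n+'k']=ray(p,u.mean(),v.mean())
    dk=(im.sum(2)<110);q=np.zeros_like(rm);q[y:y+h-12,x+10:x+w-10]=dk[y:y+h-12,x+10:x+w-10]
    v,u=np.nonzero(q);print("dark",u.mean(),v.mean(),u.min(),u.max(),v.min(),v.max(),atz(p,u.mean(),v.mean(),135).round(1))
    t=boxes_of("drip_tray",p)[0]["bbox"];print("tray",atz(p,t[0]+t[2]/2,t[1]+t[3]/2,10))
    j=boxes_of("jar",p)[0]["bbox"];print("jar",j)
print("knob",tri([P['scenek'],P['topk']]))
E
```

```text
scene 2263 ((512.5122680664062, 273.5247497558594), (111.99827575683594, 198.1604766845703), 8.904576301574707) [[441.8999938964844, 362.70001220703125], [472.5, 167.0], [583.2000122070312, 184.3000030517578], [552.5, 380.1000061035156]]
red 222.65 277.725 174 260 244 323 [409.7 335.6 137. ]
dark 223.28198433420366 238.6579634464752 200 252 222 279 [514.2 271.7 135. ]
tray [ 486.47246935 -180.66128709   10.        ]
jar [305.1, 169.3, 20.3, 32.7]
top 1635 ((514.7963256835938, 275.07696533203125), (109.84969329833984, 197.5056915283203), 9.016197204589844) [[445.1000061035156, 364.0], [476.0, 168.89999389648438], [584.5, 186.1999969482422], [553.5999755859375, 381.20001220703125]]
red 230.0 237.0 228 232 236 239 [443.9 236.3 137. ]<stdin>:18: RuntimeWarning: Mean of empty slice.
  ret = ret.dtype.type(ret / rcount)
Traceback (most recent call last):
ValueError: zero-size array to reduction operation minimum which has no identity
```

```bash
python3 - <<'E'
from h import *
P={n:eyes.read_camera(n) for n in ["scene","top"]}
def T(ts,tt): 
    r=[ray(P["scene"],80+ts[0]/2.3-.3,140+ts[1]/2.3-.3),ray(P["top"],120+tt[0]/2.7-.3,140+tt[1]/2.7-.3)]
    X=tri(r); return X.round(1),[round(float(np.linalg.norm(np.cross(X-o,d))),1) for o,d in r]
print("knob",T((408,249),(298,263)))
print("roller",T((351,240),(268,230)))
print("prongL",T((225,110),(240,55)))
print("prongR",T((310,75),(325,55)))
print("prongjoint",T((415,185),(366,100)))
c,s=np.cos(.157),np.sin(.157)
B=lambda x,y,z:(514.3+c*x-s*y,274.4+s*x+c*y,z)
for k,X in dict(knob=B(-77,-26,135),roller=B(-30,0,138)).items():
    a=proj(P["scene"],X);b=proj(P["top"],X);print(k,np.round(X,1),((a[0]-80)*2.3,(a[1]-140)*2.3),((b[0]-120)*2.7,(b[1]-140)*2.7))
for n in P:
    r=regions_of("drip_tray",P[n])[0]["pixels"];v,u=np.nonzero(r)
    pts=np.array([atz(P[n],a,b,18)[:2] for a,b in zip(u,v)],np.float32);print(n,cv2.minAreaRect(cv2.convexHull(pts)))
E
```

```text
knob (array([442.1, 234.5, 139.3]), [1.6, 1.6])
roller (array([480.5, 270.7, 142.1]), [1.2, 1.2])
prongL (array([672.6, 299.2, 197.8]), [4.8, 4.8])
prongR (array([670.9, 201.4, 206. ]), [3.8, 3.8])
prongjoint (array([630.4, 138.5,  73.4]), [39.1, 39.1])
knob [442.3 236.7 135. ] (np.float64(403.5562247735487), np.float64(252.29984086812004)) (np.float64(296.80079037345854), np.float64(263.50526926003585))
roller [484.7 269.7 138. ] (np.float64(347.7960123048529), np.float64(239.7133151290258)) (np.float64(269.4605386251255), np.float64(226.95501482330957))
scene ((471.6593322753906, -196.30422973632812), (150.50244140625, 181.93051147460938), 6.314939498901367)
top ((472.5543518066406, -203.2315216064453), (161.06094360351562, 162.46250915527344), 5.32052755355835)
```

Emit:
{"method": "send_rows", "body": {
  "plan": "0 0 0 0.118 0; 36 -19 -7 0 0; 36 -19 -7 0 0; 36 -19 -7 0 0; 36 -19 -7 0 0; 36 -19 -7 0 0; 36 -19 -7 0 0; 36 -19 -7 0 0"
}}

```text
t: 2.8
eef_pos: [402.6, -429.0, 264.1]
tcp_rot: [-3.141, 0.0, 0.144]
ft_force: [1.1, -0.3, -0.7]
opening: 0.391
```

Emit:
{"method": "send_rows", "body": {
  "plan": "12 -46 0 -0.013 0; 10 -46 0 0 0; 10 -46 0 0 0; 10 -46 0 0 0; 10 -46 0 0 0; 10 -46 0 0 0; 10 -46 0 0 0; 10 -46 0 0 0"
}}

```text
t: 3.6
eef_pos: [428.9, -40.3, 264.7]
tcp_rot: [3.139, -0.004, 0.156]
ft_force: [1.0, 0.6, -0.1]
opening: 0.004
```

Emit:
{"method": "send_rows", "body": {
  "plan": "10 -46 0 0 0; 10 -46 0 0 0; 10 -46 0 0 0; 10 -46 0 0 0; 10 -46 0 0 0; 10 -46 0 0 0; 8 -46 0 0 0; 0 0 0 0 0"
}}

```text
t: 4.4
eef_pos: [443.5, 307.2, 266.0]
tcp_rot: [3.14, -0.009, 0.161]
ft_force: [-0.6, -1.0, 0.3]
opening: 0.007
```

```bash
cat >> h.py <<'E'
c_,s_=np.cos(.157),np.sin(.157)
O=np.array([514.3,274.4])
B=lambda x,y,z:(O[0]+c_*x-s_*y,O[1]+s_*x+c_*y,z)
def inv(p): d=np.array(p[:2])-O; return (c_*d[0]+s_*d[1],-s_*d[0]+c_*d[1],p[2])
E
python3 - <<'E'
from h import *
p=eyes.read_camera("wrist");save(p,"w1")
for k,X in dict(knob=B(-77,-26,135),roller=B(-30,0,138),knobtop=B(-77,-26,146),c1=B(-56,99,107),c2=B(-56,-99,107),c3=B(55,99,107),c4=B(55,-99,107)).items(): print(k,np.round(proj(p,X,True),1))
for t in ["bolt_knob","cover_grip","filter_box"]:print(t,[(x["bbox"],x["confidence"]) for x in boxes_of(t,p)])
s=env.state();print(inv(s["eef_pos"]),s["tcp_rot"])
E
```

```text
knob [355.1 212.1]
roller [331.6 165. ]
knobtop [357.5 215.5]
c1 [231.8 184.7]
c2 [414.4 186.3]
c3 [229.9  77.5]
c4 [420.2  84.6]
bolt_knob [([335.0, 188.1, 33.5, 35.4], 0.92)]
cover_grip [([232.0, 75.5, 191.0, 120.8], 0.81), ([144.4, 9.6, 84.8, 40.4], 0.38)]
filter_box [([227.1, 66.0, 192.0, 156.8], 0.94)]
(np.float64(-65.2457578716324), np.float64(38.37356452455797), np.float64(266.29959463460693)) [ 3.13866879 -0.00887489  0.1561358 ]
```

View pics/w1.png

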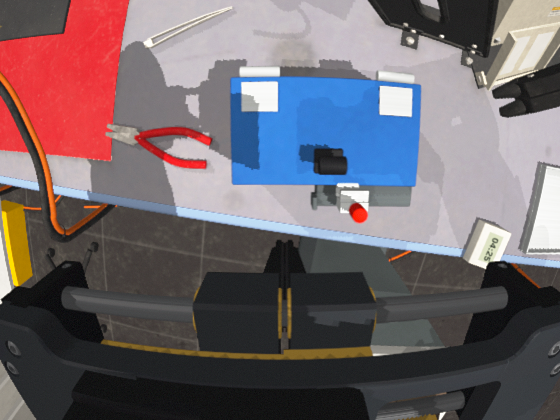

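Emit:
{"method": "send_rows", "body": {
  "plan": "-6 14 30 0 0; -6 14 40 0 0; 0 0 40 0 0; 0 0 24 0 0; 0 0 0 0 0"
}}

```text
t: 5.1
eef_pos: [439.7, 264.8, 131.4]
tcp_rot: [3.14, -0.015, 0.147]
ft_force: [-0.3, -0.2, 0.6]
opening: 0.006
```

```bash
python3 - <<'E'
from h import *
p=eyes.read_camera("wrist");save(p,"w2")
s=env.state();print(inv(s["eef_pos"]),s["tcp_rot"],s["ft_force"])
for k,X in dict(knob=B(-77,-26,135),roller=B(-30,0,138),tip=s["eef_pos"]).items(): print(k,np.round(proj(p,X,True),1))
E
```

```text
(np.float64(-74.50644270180314), np.float64(2.500695883825909), np.float64(132.84118928992893)) [ 3.14058665 -0.01691951  0.14668852] [-0.42197206 -0.68571044 -0.12577746]
knob [334.8 263.3]
roller [289.4 184.6]
tip [285.3 258.8]
```

View pics/w2.png

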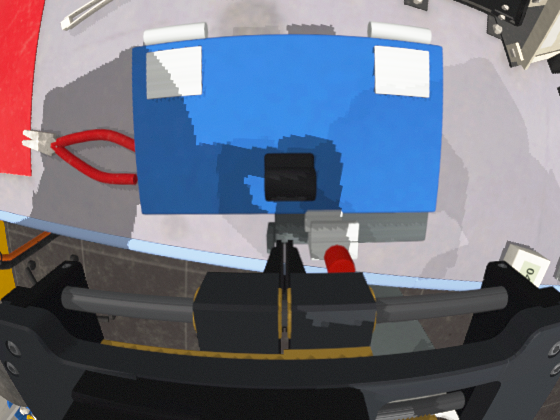

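Emit:
{"method": "send_rows", "body": {
  "plan": "-3 10 2 -0.01 0; 0 12 0 0 0; 0 12 0 0 0; 0 12 0 0 0; 0 10 0 0 0; 0 0 0 0 0"
}}

```text
t: 5.75
eef_pos: [448.6, 204.0, 136.1]
tcp_rot: [-3.141, -0.025, 0.155]
ft_force: [-0.8, 2.1, 0.1]
opening: 0.007
```

```bash
python3 - <<'E'
from h import *
p=eyes.read_camera("wrist");save(p,"w3")
s=env.state();print(inv(s["eef_pos"]),s["tcp_rot"],s["ft_force"])
E
```

```text
(np.float64(-75.90468022289797), np.float64(-58.92795164054508), np.float64(136.09679088434456)) [-3.14073788 -0.02504426  0.15538994] [0.09132481 0.02891403 1.34013565]
```

View pics/w3.png

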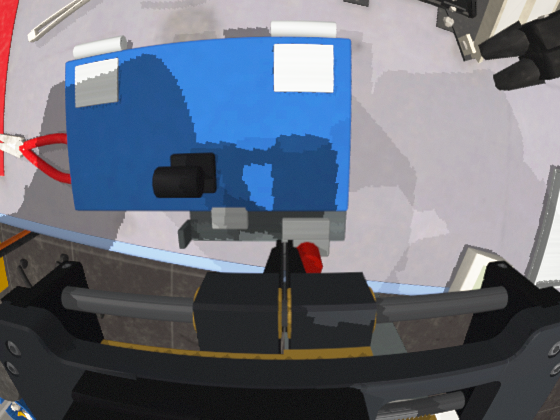

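Emit:
{"method": "send_rows", "body": {
  "plan": "0 6 5 0 0; 0 6 0 0 0; 0 6 0 0 0"
}}

```text
t: 6.1
eef_pos: [451.9, 200.7, 130.1]
tcp_rot: [-3.116, -0.033, 0.143]
ft_force: [-8.6, 73.0, -9.7]
opening: 0.006
```

Emit:
{"method": "send_rows", "body": {
  "plan": "0 -8 0 0 0; 0 -8 -10 0 0; 0 0 -40 0 60; 0 0 -30 -0.01 60; 0 0 0 0 60"
}}

```text
t: 6.6
eef_pos: [446.2, 218.5, 212.4]
tcp_rot: [-3.114, -0.031, 0.158]
ft_force: [0.0, -0.8, 0.6]
opening: 0.205
```

```bash
python3 - <<'E'
from h import *
P={n:eyes.read_camera(n) for n in ["wrist","top","scene"]};save(P["wrist"],"w4")
s=env.state();print(s["t"],inv(s["eef_pos"]),s["tcp_rot"],s["ft_force"])
for k,X in dict(knob=B(-77,-76,135),roller=B(-30,0,138)).items(): print(k,[np.round(proj(p,X,n=="wrist"),1) for n,p in P.items()])
a=P["scene"]["image"][200:330,150:330];cv2.imwrite("pics/s4.png",cv2.resize(a[...,::-1],None,fx=4,fy=4,interpolation=cv2.INTER_CUBIC))
E
```

```text
6.75 (np.float64(-77.410186659385), np.float64(-44.98761115188707), np.float64(208.62837268660982)) [-3.11503557 -0.02537972  0.15707737] [ 0.52738038 -0.05497702 -0.36086634]
knob [array([326.7, 220.8]), array([245.7, 235.2]), array([272.1, 239. ])]
roller [array([230.4, 162.9]), array([219.8, 224.1]), array([231.2, 244.2])]
```

View pics/w4.png

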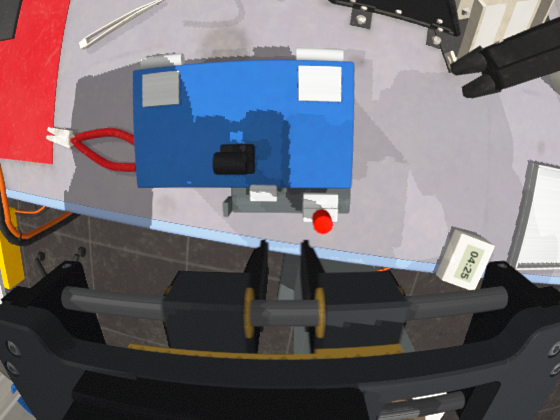

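View pics/s4.png

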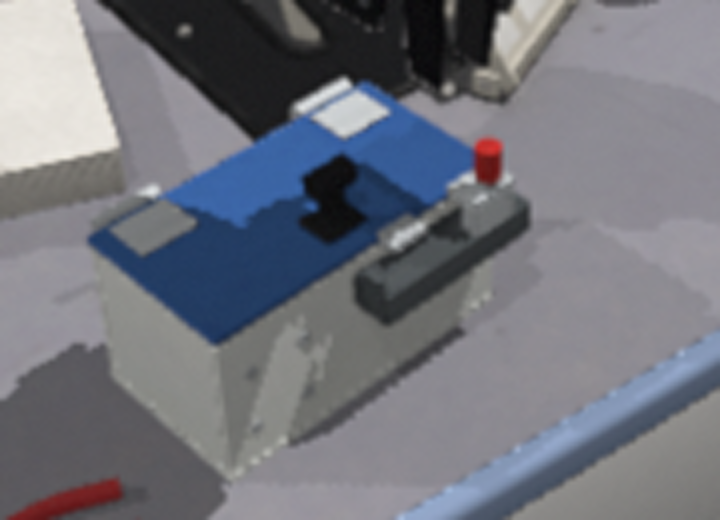

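Emit:
{"method": "send_rows", "body": {
  "plan": "24 -22 2 0 60; 24 -22 2 0 60; 0 0 10 0 60; 0 0 20 0 60"
}}

```text
t: 7.15
eef_pos: [486.5, 270.4, 173.3]
tcp_rot: [-3.117, -0.022, 0.156]
ft_force: [0.4, 0.1, -0.3]
opening: 0.619
```

```bash
python3 - <<'E'
from h import *
p=eyes.read_camera("wrist");save(p,"w5")
s=env.state();print(s["t"],s["opening"]*95,inv(s["eef_pos"]),s["tcp_rot"],s["ft_force"])
for k,X in dict(roller=B(-29,0,138)).items(): print(k,np.round(proj(p,X,True),1))
E
```

```text
7.2 59.44799876136866 (np.float64(-29.54078999990433), np.float64(-0.07603484636764968), np.float64(169.59973758018575)) [-3.11778602 -0.01692895  0.15536908] [-1.6630044  -0.761685   -3.49496591]
roller [287.3 238.4]
```

View pics/w5.png

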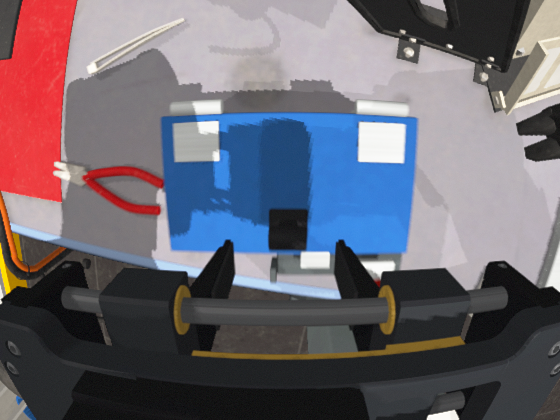

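Emit:
{"method": "send_rows", "body": {
  "plan": "0 0 20 0 60; 0 0 20 0 60; 0 0 8 0 60; 0 0 0 0 20; 0 0 0 0 20; 0 0 0 0 20; 0 0 0 0 20"
}}

```text
t: 7.9
eef_pos: [482.9, 268.1, 117.9]
tcp_rot: [-3.12, -0.009, 0.154]
ft_force: [0.3, -0.7, 0.6]
opening: 0.351
```

```bash
python3 - <<'E'
from h import *
p=eyes.read_camera("wrist");save(p,"w6")
s=env.state();print(s["t"],s["opening"]*95,inv(s["eef_pos"]),s["tcp_rot"],s["ft_force"])
a=p["image"][120:330,180:400];cv2.imwrite("pics/w6c.png",cv2.resize(a[...,::-1],None,fx=2.5,fy=2.5))
E
```

```text
7.95 29.14717065507317 (np.float64(-31.917414507646747), np.float64(-1.2490498705225823), np.float64(117.93912344217843)) [-3.12017923 -0.00933838  0.15429114] [ 0.34560716 -0.12224921 -0.37885016]
```

View pics/w6c.png

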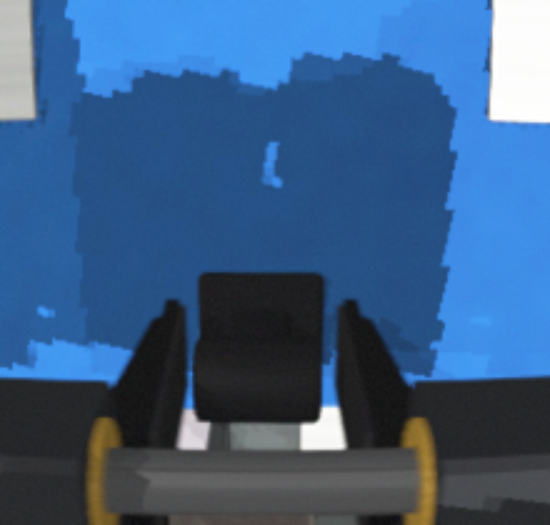

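Emit:
{"method": "send_rows", "body": {
  "plan": "2 0 -1 0 15; 0 0 0 0 15; 0 0 0 0 15; 0 0 0 0 15"
}}

```text
t: 8.35
eef_pos: [483.4, 268.9, 119.2]
tcp_rot: [-3.12, -0.007, 0.155]
ft_force: [0.5, 1.6, -3.4]
opening: 0.27
```

```bash
python3 - <<'E'
from h import *
g=lambda f:np.array([55-85*np.cos(f)+34*np.sin(f),104+34*np.cos(f)+85*np.sin(f)])
for f in np.arange(0,1.85,.15): print(round(f,2),g(f).round(1),(g(f+.15)-g(f)).round(1))
E
```

```text
0.0 [-30. 138.] [ 6.  12.3]
0.15 [-24.  150.3] [ 7.8 11.3]
0.3 [-16.2 161.6] [ 9.4 10. ]
0.45 [ -6.7 171.6] [10.8  8.5]
0.6 [  4.  180.1] [11.9  6.8]
0.75 [ 16.  186.8] [12.8  4.9]
0.9 [ 28.8 191.7] [13.4  2.9]
1.05 [ 42.2 194.6] [13.7  0.9]
1.2 [ 55.9 195.5] [13.7 -1.2]
1.35 [ 69.6 194.4] [13.3 -3.2]
1.5 [ 82.9 191.2] [12.7 -5.1]
1.65 [ 95.6 186. ] [11.8 -7. ]
1.8 [107.4 179.1] [10.6 -8.7]
```

Emit:
{"method": "send_rows", "body": {
  "plan": "6 0 -12 0 15; 8 0 -11 0 15; 9 0 -10 0 15"
}}

```text
t: 8.65
eef_pos: [504.4, 272.1, 151.1]
tcp_rot: [-3.119, -0.001, 0.155]
ft_force: [1.5, 4.1, -11.1]
opening: 0.27
```

```bash
python3 - <<'E'
from h import *
s=env.state();print(s["t"],s["opening"]*95,inv(s["eef_pos"]),s["tcp_rot"],s["ft_force"])
E
```

```text
8.65 25.63563354126889 (np.float64(-10.188755276840071), np.float64(-0.7261366442520707), np.float64(151.05320986066124)) [-3.11938016e+00 -8.45609763e-04  1.54625198e-01] [  1.53525364   4.13839422 -11.05977153]
```

Emit:
{"method": "send_rows", "body": {
  "plan": "11 0 -8 0 15; 12 0 -7 0 15; 13 0 -5 0 15; 13 0 -3 0 15"
}}

```text
t: 9.05
eef_pos: [549.7, 279.2, 174.5]
tcp_rot: [-3.119, 0.01, 0.155]
ft_force: [-5.2, 0.4, -1.3]
opening: 0.273
```

Emit:
{"method": "send_rows", "body": {
  "plan": "13 0 -1 0 15; 14 0 0 0 15; 14 0 2 0 15; 13 0 4 0 15; 12 0 6 0 15"
}}

```text
t: 9.55
eef_pos: [614.6, 289.5, 166.2]
tcp_rot: [-3.119, 0.014, 0.155]
ft_force: [-1.8, -1.1, 5.6]
opening: 0.266
```

```bash
python3 - <<'E'
from h import *
s=env.state();print(s["t"],s["opening"]*95,inv(s["eef_pos"]),s["tcp_rot"],s["ft_force"])
p=eyes.read_camera("scene");save(p,"s7");p=eyes.read_camera("wrist");save(p,"w7")
a=cv2.imread("pics/s7.png")[140:340,120:400];cv2.imwrite("pics/s7c.png",cv2.resize(a,None,fx=2.8,fy=2.8))
E
```

```text
9.55 25.222835827765397 (np.float64(101.43388096180898), np.float64(-0.7572664545887946), np.float64(166.22919184593565)) [-3.11949221  0.01398024  0.15534139] [-1.77640533 -1.08801978  5.62977816]
```

View pics/s7c.png

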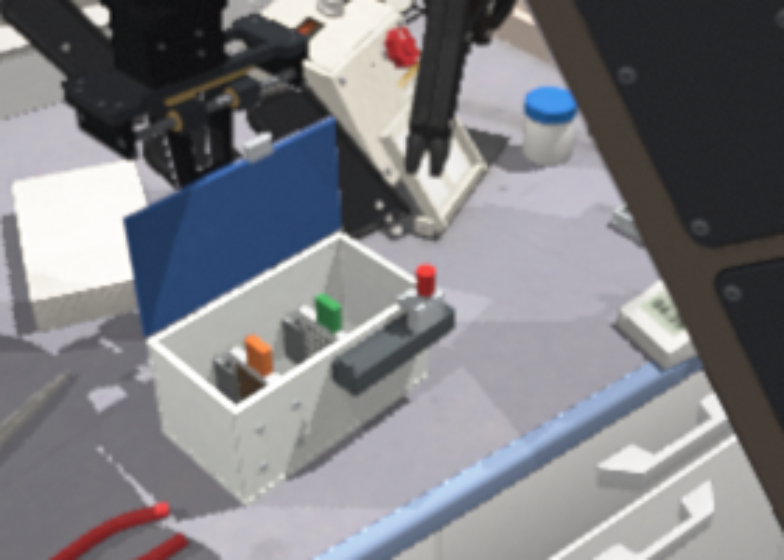

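View pics/w7.png

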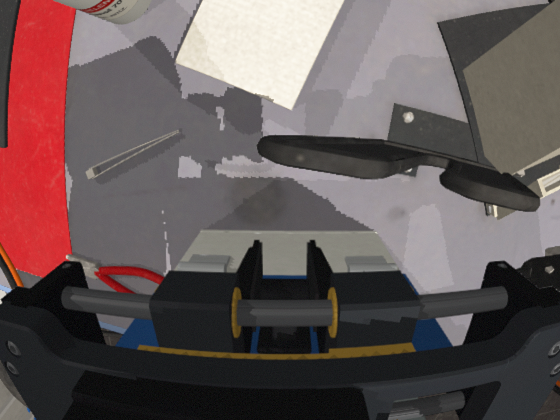

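Emit:
{"method": "send_rows", "body": {
  "plan": "0 0 0 0 42; 0 0 0 0 42; 0 0 0 0 42; 0 0 -25 0 42; 0 0 -35 0 42; 0 0 -30 0 42; -20 -8 0 0 42; -35 -12 0 0 42"
}}

```text
t: 10.45
eef_pos: [560.5, 297.9, 258.7]
tcp_rot: [-3.119, 0.014, 0.152]
ft_force: [-0.7, 1.1, -0.5]
opening: 0.439
```

Emit:
{"method": "send_rows", "body": {
  "plan": "-40 -15 0 0 42; -6 -2 0 0 42; 0 0 0 0 42"
}}

```text
t: 10.75
eef_pos: [507.4, 308.5, 261.4]
tcp_rot: [-3.119, 0.013, 0.154]
ft_force: [1.3, -0.2, 0.8]
opening: 0.448
```

```bash
python3 - <<'E'
from h import *
P={n:eyes.read_camera(n) for n in ["wrist","scene"]};save(P["wrist"],"w8");save(P["scene"],"s8")
s=env.state();print(s["t"],s["opening"]*95,inv(s["eef_pos"]),s["tcp_rot"],s["ft_force"])
for n,p in P.items():
    print(n,np.round(proj(p,B(0,36,77),n=="wrist"),1),np.round(proj(p,B(0,36,91),n=="wrist"),1))
    im=p["image"].astype(int);m=(im[...,0]>180)&(im[...,1]>70)&(im[...,1]<160)&(im[...,2]<80);y,x=np.nonzero(m);print(len(x),x.mean(),y.mean(),x.min(),x.max(),y.min(),y.max())
    print([(b["bbox"],b["confidence"]) for b in boxes_of("clogged_mid",p)])
E
```

```text
10.85 41.942407840784035 (np.float64(-0.33977352437261477), np.float64(34.292397271797185), np.float64(261.02174003600555)) [-3.11870559  0.01310309  0.15263862] [ 0.19227401 -0.48096945  0.43005714]
wrist [287.6 182.6] [287.4 185.6]
1139 85.39069359086918 171.38893766461808 0 397 17 287
[([284.1, 146.9, 11.1, 63.1], 0.72)]
scene [211.1 267.1] [210.6 262.4]
28 195.39285714285714 267.32142857142856 72 215 201 334
[([203.0, 261.1, 15.6, 17.8], 0.66)]
```

View pics/w8.png

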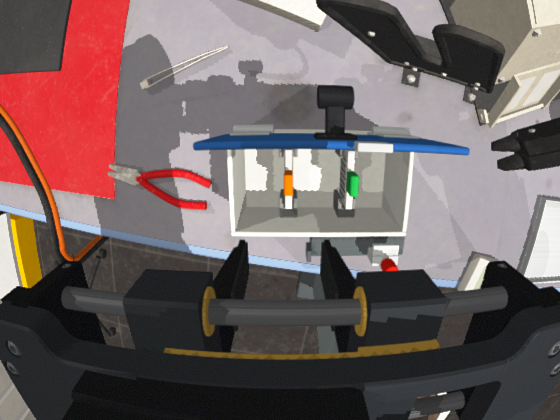

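View pics/s8.png

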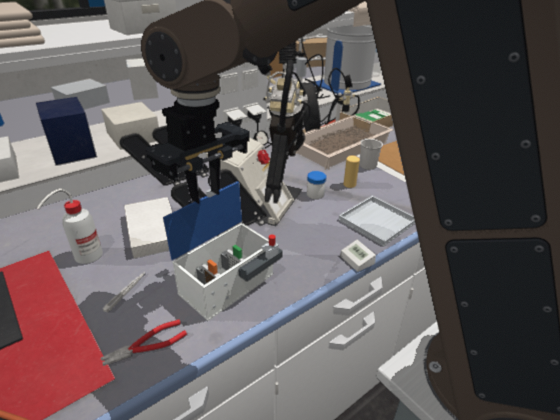

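Emit:
{"method": "send_rows", "body": {
  "plan": "1 1 40 0 42; 1 1 40 0 42; 1 1 40 0 42; 0 0 30 0 42; 0 0 0 0 42"
}}

```text
t: 11.45
eef_pos: [515.8, 307.3, 104.9]
tcp_rot: [-3.118, 0.01, 0.148]
ft_force: [-0.5, 1.0, 0.3]
opening: 0.439
```

```bash
python3 - <<'E'
from h import *
p=eyes.read_camera("wrist");save(p,"w9")
s=env.state();print(s["t"],s["opening"]*95,inv(s["eef_pos"]),s["tcp_rot"],s["ft_force"])
E
```

```text
11.5 42.055589827591525 (np.float64(7.466933413568636), np.float64(32.50314080907952), np.float64(106.8972083614268)) [-3.11765815  0.00789163  0.14770319] [-0.15308152 -1.04713644  0.22157697]
```

View pics/w9.png

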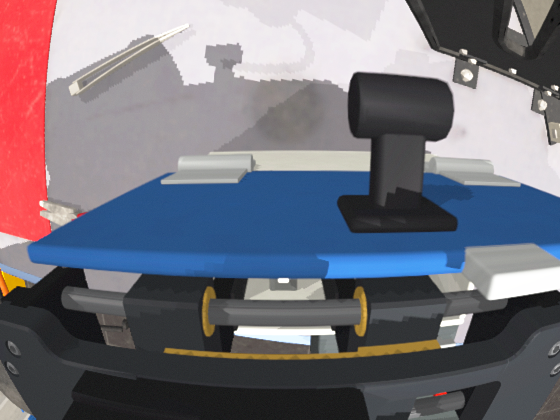

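Emit:
{"method": "send_rows", "body": {
  "plan": "-7 -4 0 -0.009 42; 0 0 0 0 42"
}}

```text
t: 11.7
eef_pos: [510.3, 311.0, 109.4]
tcp_rot: [-3.117, 0.005, 0.156]
ft_force: [0.3, 0.3, -0.5]
opening: 0.442
```

```bash
python3 - <<'E'
from h import *
s=env.state();print(s["t"],s["opening"]*95,inv(s["eef_pos"]),s["tcp_rot"],s["ft_force"])
E
```

```text
11.7 42.000422723390024 (np.float64(1.7952348289223243), np.float64(36.730383255397385), np.float64(109.36383266509904)) [-3.11677778  0.00492229  0.15649686] [ 0.27638783  0.27662187 -0.53271215]
```

Emit:
{"method": "send_rows", "body": {
  "plan": "-1 1 20 0 42; -1 1 18 0 42; 0 0 6 0 42; 0 0 0 0 42"
}}

```text
t: 12.1
eef_pos: [511.2, 311.6, 71.3]
tcp_rot: [-3.114, -0.006, 0.158]
ft_force: [-0.3, 0.5, -0.1]
opening: 0.443
```

```bash
python3 - <<'E'
from h import *
s=env.state();print(s["t"],s["opening"]*95,inv(s["eef_pos"]),s["tcp_rot"],s["ft_force"])
p=eyes.read_camera("scene");save(p,"s10")
a=cv2.imread("pics/s10.png")[130:330,130:330];cv2.imwrite("pics/s10c.png",cv2.resize(a,None,fx=3,fy=3))
E
```

```text
12.1 42.044051545372966 (np.float64(2.741434668633718), np.float64(37.23422010149084), np.float64(71.29215195852639)) [-3.1136762  -0.00642203  0.15759222] [-0.33806203  0.53070979 -0.12320382]
```

View pics/s10c.png

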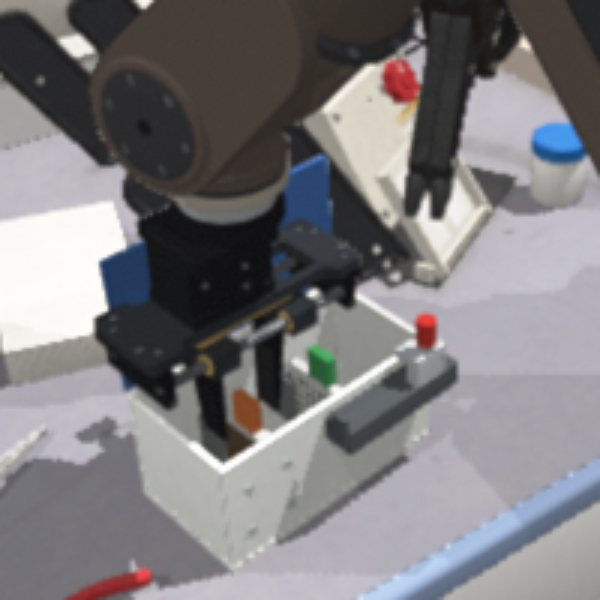

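Emit:
{"method": "send_rows", "body": {
  "plan": "-3 1 6 0 42; 0 0 0 0 3; 0 0 0 0 3; 0 0 0 0 3; 0 0 0 0 3; 0 0 0 0 3"
}}

```text
t: 12.75
eef_pos: [509.5, 310.6, 68.2]
tcp_rot: [-3.113, -0.011, 0.158]
ft_force: [1.0, -7.3, 0.3]
opening: 0.103
```

```bash
python3 - <<'E'
from h import *
s=env.state();print(s["t"],s["opening"]*95,inv(s["eef_pos"]),s["tcp_rot"],s["ft_force"])
E
```

```text
12.75 9.792766583743743 (np.float64(0.957163253920891), np.float64(36.496565382102084), np.float64(68.23295583596764)) [-3.11297527 -0.01095415  0.15805571] [ 0.99576273 -7.29751587  0.27897746]
```

Emit:
{"method": "send_rows", "body": {
  "plan": "0 -0.4 -12 0 3; 0 -0.4 -15 0 3; 0 -0.4 -15 0 3"
}}

```text
t: 13.05
eef_pos: [508.0, 309.3, 109.9]
tcp_rot: [-3.115, -0.005, 0.158]
ft_force: [-0.5, -0.8, -1.5]
opening: 0.099
```

```bash
python3 - <<'E'
from h import *
s=env.state();print(s["t"],s["opening"]*95,inv(s["eef_pos"]),s["tcp_rot"],s["ft_force"])
E
```

```text
13.05 9.441308512377091 (np.float64(-0.7848198967134898), np.float64(35.46298775838363), np.float64(109.8801388365963)) [-3.11513144 -0.00546501  0.15777112] [-0.53374993 -0.78114594 -1.45223611]
```

Emit:
{"method": "send_rows", "body": {
  "plan": "0.5 -0.8 -20 0 3; 0.5 -0.8 -25 0 3; 0.5 -0.8 -25 0 3; 0.5 -0.8 -25 0 3; 0 0 -25 0 3; 0 0 -18 0 3; 0 0 0 0 3"
}}

```text
t: 13.75
eef_pos: [508.6, 309.8, 259.3]
tcp_rot: [-3.112, -0.01, 0.157]
ft_force: [0.2, -0.2, -0.6]
opening: 0.107
```

```bash
python3 - <<'E'
from h import *
s=env.state();print(s["t"],s["opening"]*95,s["eef_pos"],inv(s["eef_pos"]),s["tcp_rot"],s["ft_force"])
p=eyes.read_camera("scene");save(p,"s11")
a=cv2.imread("pics/s11.png")[90:330,110:410];cv2.imwrite("pics/s11c.png",cv2.resize(a,None,fx=2.5,fy=2.5))
p=eyes.read_camera("top")
r=regions_of("drip_tray",p)[0]["pixels"];v,u=np.nonzero(r)
pts=np.array([atz(p,a,b,18)[:2] for a,b in zip(u,v)],np.float32);print(cv2.minAreaRect(cv2.convexHull(pts)))
E
```

```text
13.75 10.174394195408398 [508.6428106  309.8077607  259.29026853] (np.float64(-0.051401283269981946), np.float64(35.85680782571102), np.float64(259.29026853002745)) [-3.1120011  -0.00955719  0.15733022] [ 0.16179234 -0.21826787 -0.63786436]
((625.4711303710938, 261.41571044921875), (133.7650909423828, 58.331687927246094), 79.57775115966797)
```

View pics/s11c.png

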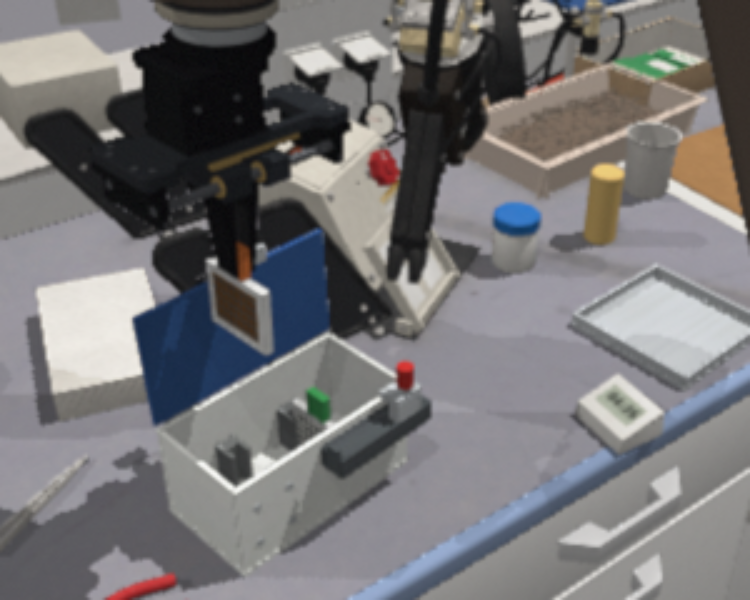

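```bash
python3 - <<'E'
from h import *
P={n:eyes.read_camera(n) for n in ["scene","top"]}
def T(ts,tt): 
    r=[ray(P["scene"],80+ts[0]/2.3-.3,140+ts[1]/2.3-.3),ray(P["top"],120+tt[0]/2.7-.3,140+tt[1]/2.7-.3)]
    X=tri(r); return X.round(1),[round(float(np.linalg.norm(np.cross(X-o,d))),1) for o,d in r]
print("probe",T((435,138),(430,150)))
p=P["scene"];r=regions_of("drip_tray",p)[0];print(r["confidence"],r["bbox"]);v,u=np.nonzero(r["pixels"])
pts=np.array([atz(p,a,b,18)[:2] for a,b in zip(u,v)],np.float32);R=cv2.minAreaRect(cv2.convexHull(pts));print(R,cv2.boxPoints(R).round().tolist())
E
```

```text
probe (array([587.3,  88.4, 124.9]), [6.1, 6.1])
0.76 [342.2, 195.4, 71.7, 50.5]
((462.70928955078125, -197.3229217529297), (171.08566284179688, 179.65821838378906), 5.778438568115234) [[369.0, -117.0], [387.0, -295.0], [557.0, -278.0], [539.0, -99.0]]
```

Emit:
{"method": "send_rows", "body": {
  "plan": "-14 20 0 0 3; -14 33 0 0 3; -14 33 0 0 3; -14 33 0 0 3; -14 33 0 0 3; -14 33 0 0 3; -6 31 0 0 3; -6 31 0 0 3"
}}

```text
t: 14.85
eef_pos: [447.6, 44.6, 241.5]
tcp_rot: [-3.114, 0.007, 0.163]
ft_force: [0.1, 0.3, -0.7]
opening: 0.104
```

Emit:
{"method": "send_rows", "body": {
  "plan": "-2 31 0 0.006 3; -2 31 0 0 3; -2 31 0 0 3; -2 31 0 0 3; -2 31 0 0 3; -2 31 0 0 3; -2 31 0 0 3; -2 26 0 0 3"
}}

```text
t: 15.65
eef_pos: [467.4, -208.4, 229.4]
tcp_rot: [-3.109, 0.014, 0.156]
ft_force: [0.1, 1.0, -1.2]
opening: 0.104
```

```bash
python3 - <<'E'
from h import *
s=env.state();print(s["t"],s["opening"]*95,s["eef_pos"],s["tcp_rot"],s["ft_force"])
for n in ["scene","top","wrist"]:
  p=eyes.read_camera(n);save(p,n+"12")
  for X in [(472,-202,4)]: print(n,np.round(proj(p,X,n=="wrist"),1))
  for t in ["drip_tray","clogged_mid","clean_mid"]: print(t,[(b["bbox"],b["confidence"]) for b in boxes_of(t,p)[:2]])
E
```

```text
15.65 9.842982205243226 [ 467.389319   -208.39043346  229.41210215] [-3.1092756   0.01381652  0.15571634] [ 0.14786823  1.02583168 -1.16708219]
scene [375.5 220.3]
drip_tray [([341.3, 196.9, 31.2, 42.0], 0.89)]
clogged_mid [([165.1, 181.8, 117.9, 134.5], 0.7), ([165.5, 180.1, 74.1, 79.4], 0.38)]
clean_mid [([227.8, 245.9, 13.3, 28.2], 0.57)]
top [361.3 235.5]
drip_tray [([340.0, 214.2, 21.2, 47.0], 0.98)]
clogged_mid [([304.7, 246.6, 17.3, 23.7], 0.47)]
clean_mid []
wrist [288.1 172.1]
drip_tray [([224.5, 102.7, 137.9, 134.8], 0.61)]
clogged_mid [([275.0, 177.7, 20.3, 122.8], 0.74)]
clean_mid []
```

View pics/wrist12.png

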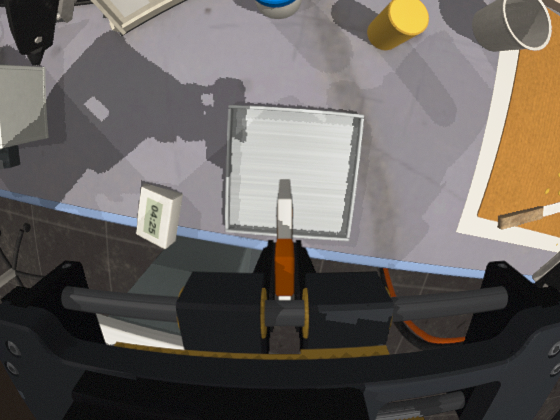

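View pics/scene12.png

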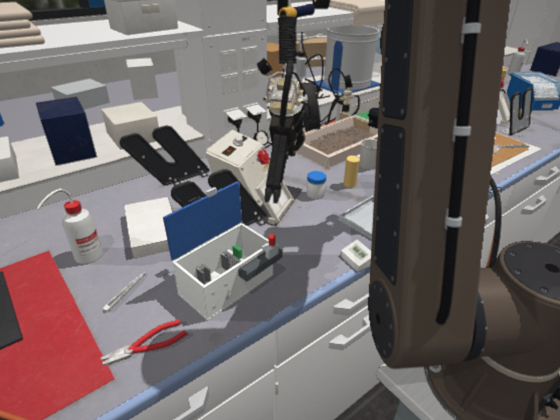

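```bash
python3 - <<'E'
from h import *
p=eyes.read_camera("wrist");s=env.state()
c=[atz(p,u,v,18,True) for u,v in [(230,104),(364,115),(350,240),(225,230)]];print(np.round(c,1),np.mean(c,0))
print(s["eef_pos"])
E
```

```text
[[ 545.3 -122.2   18. ]
 [ 558.2 -279.1   18. ]
 [ 401.  -295.    18. ]
 [ 387.7 -134.3   18. ]] [ 473.06250394 -207.65936182   18.        ]
[ 467.61975803 -206.41755318  230.30758315]
```

Emit:
{"method": "send_rows", "body": {
  "plan": "1 1 15 0 3; 1 1 15 0 3; 1 1 15 0 3; 0 0 10 0 3; 0 0 0 0 3; 0 0 0 0 3"
}}

```text
t: 16.9
eef_pos: [470.8, -206.8, 174.6]
tcp_rot: [-3.112, 0.011, 0.158]
ft_force: [-0.2, 0.7, -2.0]
opening: 0.103
```

```bash
python3 - <<'E'
from h import *
p=eyes.read_camera("wrist");save(p,"w13")
s=env.state();print(s["t"],s["opening"]*95,s["eef_pos"],s["tcp_rot"],s["ft_force"],abs(s["qvel"]).max())
E
```

```text
16.95 9.774778510400191 [ 470.84797161 -206.86296972  174.66435096] [-3.11189399  0.01070642  0.1580484 ] [ 0.73105393 -0.29710287 -2.13595239] 0.006332285411526325
```

View pics/w13.png

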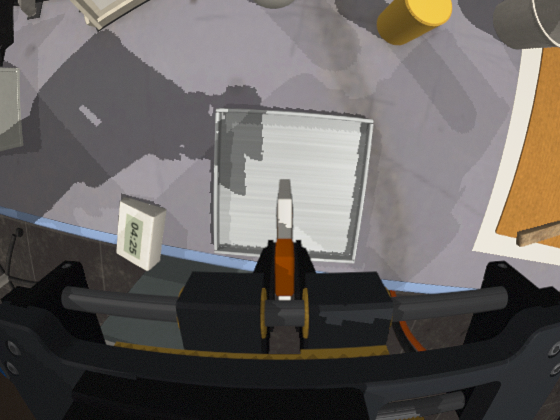

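```bash
python3 - <<'E'
from h import *
s=env.state();print(s["t"],s["opening"]*95,s["eef_pos"],abs(s["qvel"]).max())
print(job_done())
E
```

```text
16.95 9.774778510400191 [ 470.84797161 -206.86296972  174.66435096] 0.006332285411526325
the job is handed in; nothing more can be done
None
```

The job is handed in. The clogged plate (orange tab) is held still over the middle of the drip tray, and the clock stood at about 17 s of the allowed 58 s.

1. **Bolt:** I pushed it right to its end stop. The knob moved about 50 mm.
2. **Cover:** I pinched the handle roller and swung the cover up to about 1.72 rad. It stays there, leaning slightly back.
3. **Plate:** I drew the plate with the orange tab straight up out of the left slot and carried it to the tray.

**Last checks**
- **Grip:** the finger opening is about 10 mm, which matches the tab, and joint speeds are near zero.
- **Position:** the TCP is at (471, -207), with the tray's middle measured at about (472.5, -205.5).
- **Height:** I worked this out from the arm's height rather than seeing it. The plate's lower edge is about 112 mm above the worktop, so about 108 mm above the tray floor and 94 mm above its rim.
- **Surroundings:** in the last scene picture, taken just before the final lowering, the green plate was still in its slot and the timer, jar, pliers and tweezers looked undisturbed.

**Blemishes**
- The fingertips pressed briefly with about 73 N when the bolt reached its stop. That is under the 120 N wrist limit, but my last push was larger than it needed to be.
- That push left the tool tilted by nearly 2°, so the plate hangs about that much off vertical.
- The arm hid part of the tray in the overhead and scene views at the end, so its final position rests on the wrist camera and earlier overhead measurements. The scene camera's own tray estimate disagreed by about 10 mm; I took that as bias from the tray's visible side walls and did not use it.

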